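# Gauge the depth of the round socket in an excavated pivot stone

## Robot

A 7-joint arm with a two-finger parallel gripper is mounted at the origin on the work surface. World frame = base frame: x ahead of the robot, y to its left, z up, the work surface at z = 0. Lengths are in mm, angles in rad, forces in N, time in s.
With the tool pointing down it reaches from about 425 to 950 mm from the base axis. Payload 4.7 kg.
Tool frame: the origin (TCP) lies at the very end of the fingers, on their centre line; the grasp point (between the pads) lies 19 mm behind it (grip_depth is the z of the grasp point in the tool frame, in mm); z points along the fingers, y is the line along which they close (so a half turn about z gives the same grasp; the last joint's range is limited). The gripper opens to 87 mm and grips with 3 to 60 N. Pads are 19 mm wide; open, the fingers measure 117 mm over their backs; the gripper's body (75 mm by 190 mm) begins 51 mm behind the grasp point.
Start: joints at [1.099, 0.469, -0.049, 1.532, 0.024, 1.141, -0.082], TCP at [289.265, -609.897, 222.573] pointing down, gripper open.
Joint ranges: [-2.59, 2.59], [-0.33, 1.99], [-1.39, 1.29], [0.1, 2.45], [-1.04, 4.18], [0.21, 1.99], [-2.66, 2.66]. Speed limits (rad/s): [2.57, 2.57, 3.14, 3.14, 3.14, 3.14, 3.14].

## Interface

Orientations are given as a unit quaternion [x, y, z, w].
In Python, from plant import * gives the robot as it stands.
- The arm moves only by the tool play_rows, never from a script. Its arguments are lists of equal length, an entry for each row: "delta_rot": the turn, a rotation vector about the tool's x, y, z in rad, a list of three; "dp": the shift along the tool's x, y, z in cm, a list of three; "fingers": the closure, from 0 (fully open) to 1 (shut). A call has 1 to 20 rows; each row shifts and turns the commanded pose from where the row before left it, along the tool's axes as they then stand; what a row does not reach is not made up. A row lasts 1/8 s, in which the tool goes at most 62.5 mm and 10.7 degrees, less where a joint would pass 70% of its speed; a pose out of reach is approached as far as the arm can. A call with a gripper value outside its range is refused whole. The fingers move at their own pace and stop on an object; "newtons" is the grip in N (left out, the last holds). Time passes only in rows, so rows that do not move let the fingers close. It gives the time, the measured TCP pose, the force, the opening and the grip force at its end, in the units of the state.
- get_obs(): the state, without advancing time (a new reading comes with each control period).
- grab_frame(name): name is "side" or "top"; returns a dict with "pixels" (400x640x3 uint8, red, green, blue), "camera_matrix" (3x3 intrinsics, pixels), "world_to_cam" (4x4, takes a point from world to camera coordinates). Camera axes: x right, y down, z forward; pixel columns grow to the right and rows downward; lengths in mm; the calibration is good to about 2 mm. A picture is of the moment at which its call begins. There is no depth.
- sign_off(): hands the job in; it is judged then, once.
The state is a dict: "t": time; "qpos": joint angles; "joint_vel": joint speeds; "joint_torque": joint torques, N m; "eef_pos": TCP position; "tcp_rot": TCP orientation; "wrist_force": force on the tool from outside, world axes, zero at the start; "ft_torque": the same for the moment, N m; "gripper_width": opening from 0.0 (shut) to 1.0 (fully open); "gripper_force": force on a finger pad.
Only numpy, scipy, OpenCV 4.12 (cv2) and the standard library are available. Lean on these libraries where they do the work, as an engineer would, in place of code of your own. Each camera call takes 0.05 s, during which the arm holds its last target. There are 200 camera calls.

## Task

Pick up the depth gauge by its knob and lower it upright into the round socket of the pale stone (not the square one) until the rod bottoms, so that the collar stays on the stone and marks the depth. Then let go and leave the gauge standing there to be read.

Things in the scene. Friction and masses are not known exactly. Their poses are not given: they have to be found in the camera images.
- gauge_knob (a point): Grip centre of the loose depth gauge: upright round metal tool 155 mm tall, 0.15 kg, standing on the table: an 8 mm steel rod with dark rings, a dark knob on top (24 mm across, 40 mm tall; this point is its centre, 135 mm above the rod's end) and a flat disc at its foot. z is up the rod; yaw is of no account. A knobbed steel weight (64 mm tall) and a jar (75 mm) stand near and swap places.
- gauge_tip (a point): Centre of the rod's flat lower end, 135 mm straight below the knob's centre.
- gauge_collar (a joint): Reading of the gauge (m): how far its aluminium disc (the collar, 70 mm across, 6 mm thick, with a boss to 18 mm) has slid up the rod; 0 at the start, at most 0.07. It is a stiff fit: it slides at about 2 N, more than the gauge weighs, and stays. The stone stops the disc, the rod is pushed on through it and stops dead at the hole's floor.
- socket_floor (a point): Centre of the floor of the round socket, a blind vertical hole 36 mm across and 25 to 50 mm deep (it varies) in the flat top of a fixed pale limestone block (about 210 x 145 mm, top 70 mm above the table, turned any way). z is up; the mouth is straight above. A square mortise 35 mm wide, 20 mm deep lies 90 mm from it in the same top: not to be used.
Mind the look-alikes: they are no part of the job. Leave any yellow look-alike of the part that bears gauge_knob alone. Leave any purple look-alike of the part that bears socket_floor alone.

How it is judged:
By the outcome, as a careful person would: the job done as asked, in the order asked, and still so for the second after the job is handed in, with the robot touching nothing.
It also fails if it takes over 40 s, if anything falls off the work surface, if the arm or the gripper's body presses on something with over 40 N, if the wrist force passes 120 N, or if a joint passes its speed limit or range.

## Working session

There is one attempt and no reset: what is moved stays moved. The work goes in short steps, Python scripts to look and compute and a tool call to move; the robot and the scene stay as the last step left them, time stands still between calls to the robot, and variables do not carry over. Pictures are saved under pics/ and viewed, at most 10 in all, crops included, and the job is handed in when it is done.

Besides the shell and the picture viewer there is one more tool, called after ">>>" as name(argument=value, ...), one argument or row to a line, values as JSON. play_rows: Moves the arm, as the interface text tells. Its arguments: {"type":"object","properties":{"delta_rot":{"type":"array"},"dp":{"type":"array"},"fingers":{"type":"array"},"newtons":{"type":"number"}},"required":["delta_rot","dp","fingers"]}

```bash
mkdir -p pics
cat > h.py <<'E'
from plant import *
import numpy as np, cv2
def snap(n,f):
    d=grab_frame(n); cv2.imwrite('pics/'+f+'.png',cv2.cvtColor(d['pixels'],cv2.COLOR_RGB2BGR)); np.savez('pics/'+f+'.npz',**d); return d
def load(f): return np.load('pics/'+f+'.npz')
def ray(d,u,v):
    T=d['world_to_cam']; R=T[:3,:3]; c=-R.T@T[:3,3]
    return c,R.T@np.linalg.inv(d['camera_matrix'])@np.array([u,v,1.])
def onz(d,u,v,z):
    c,r=ray(d,u,v); return c+r*(z-c[2])/r[2]
def proj(d,p):
    T=d['world_to_cam']; q=d['camera_matrix']@(T[:3,:3]@np.array(p)+T[:3,3]); return q[:2]/q[2]
E
python3 - <<'E'
from h import *
for n in('side','top'):
    d=snap(n,n+'0'); print(n,ray(d,320,200)[0].round(),d['camera_matrix'][0,0])
o=get_obs();print(o)
E
```

```text
side [159. 639. 828.] 424.6040074703862
top [ 223.  -22. 1214.] 520.7088428425955
{'t': 0.1, 'qpos': array([ 1.0991333 ,  0.46936831, -0.04860403,  1.53357688,  0.02411375,
        1.14100738, -0.08228896]), 'joint_vel': array([ 0.00016394, -0.00324815, -0.00074969, -0.00161654,  0.00092439,
       -0.00046022,  0.00031434]), 'joint_torque': array([-8.73940007e-04, -5.09174216e+01, -8.16730689e-02, -2.36829722e+01,
       -6.14645518e-02,  3.44858877e-02,  6.70759619e-05]), 'eef_pos': array([ 288.97550594, -609.41272761,  221.59831583]), 'tcp_rot': array([ 9.75588724e-01,  2.19603861e-01, -2.29026073e-04, -8.56797049e-04]), 'wrist_force': array([-0.60081957, -0.2583481 ,  0.13533488]), 'ft_torque': array([ 0.03037311, -0.0450508 ,  0.06278606]), 'gripper_force': 0.0, 'gripper_width': 0.9994854259382775}
```

View pics/top0.png

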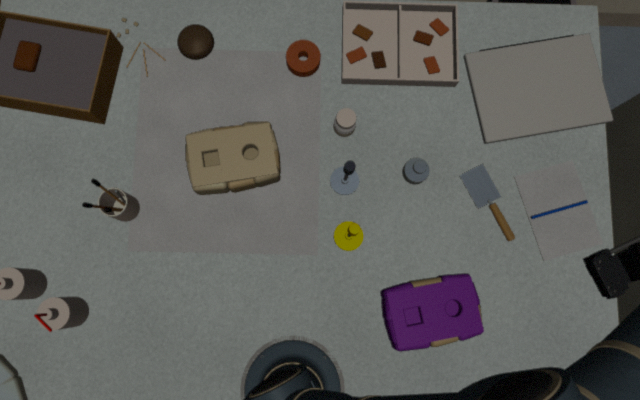

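View pics/side0.png

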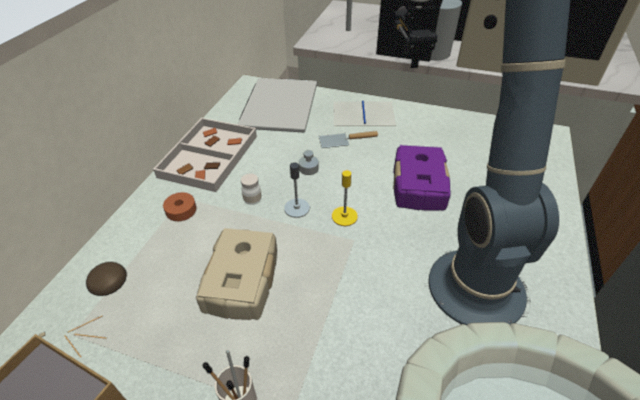

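Top view: stone centred at (233,157) with its round hole at (251,152) and the mortise at (211,158); gauge disc at (345,180) with its knob at (349,167); jar at (345,122), weight at (416,170), yellow gauge at (349,236). Side view: gauge knob at (295,171), disc at (297,208); round hole at (243,248).

Run:
```python
from h import *
t=load('top0');s=load('side0')
def blob(d,box,f):
    x0,y0,x1,y1=box; g=d['pixels'][y0:y1,x0:x1].astype(int)
    m=f(g).astype(np.uint8); n,l,st,c=cv2.connectedComponentsWithStats(m)
    i=1+np.argmax(st[1:,4]); return c[i]+[x0,y0],st[i]
dark=lambda g:g.max(2)<75
kt,a=blob(t,(335,152,362,176),dark);ks,b=blob(s,(284,158,305,185),dark)
print(kt,a,ks,b)
def tri(p,q):
    c,r=ray(t,*p);e,w=ray(s,*q)
    k=np.linalg.lstsq(np.c_[r,-w],e-c,rcond=None)[0]
    A,B=c+r*k[0],e+w*k[1]; return (A+B)/2,np.linalg.norm(A-B)
print('knob',tri(kt,ks), onz(t,*kt,135),onz(s,*ks,135))
# disc
print('disc',onz(t,344.8,180.5,6),onz(s,297,208,6))
# hole
for d,box,n in((t,(238,140,264,164),'t'),(s,(230,236,257,260),'s')):
    x0,y0,x1,y1=box;print(n);print(d['pixels'][y0:y1,x0:x1].mean(2).astype(int)[::2,::1])
print('hole',onz(t,251,152,70),onz(s,243,248,70),'mort',onz(t,211,158,70))
print('yel',onz(t,349,236,6),'jar',onz(t,345,118,75),'wt',onz(t,416,167,60))
```

```text
[348.78767123 167.75342466] [  8   9  13  15 146] [294.86458333 172.14583333] [ 6  8 11 14 96]
knob (array([ 479.46139977, -109.12654195,  130.61370871]), np.float64(0.24871445595091327)) [ 478.54521892 -108.7476587   135.        ] [ 477.31487587 -104.42025692  135.        ]
disc [ 477.9889561  -110.06425797    6.        ] [ 478.00767155 -105.28471979    6.        ]
t
[[101 103  99 102 101 104 100 101 103 100 102  99 102 103 101 103  98 102
  101 103 103 100 101 102 103 102]
 [102 100 101 103 102 101 102 104 102 101 102 101  98  97 102 100 101 104
  101 103 103 101 103 101 103 102]
 [103 103 101 101 102 101  99  89  79  72  64  60  57  59  63  68  79  95
  100 101 102 104 104 103 102 103]
 [103 103 102 100  98  87  70  55  44  44  43  44  40  43  39  45  44  51
   73  89 102 100 102 105 103 102]
 [103 101 103  96  80  56  42  35  43  51  59  74  79  80  78  81  68  55
   48  62  88 100 102 101 102 102]
 [102 101 101  87  62  41  38  57  77  85  88  88  88  89  87  88  90  86
   81  69  85  98 102 101 103 103]
 [102 101 101  87  58  41  65  84  89  87  89  87  88  89  89  89  90  91
 
[... 1514 characters left out ...]
1 106  94 103 130 141 148 149 152 155 155 162
  165 170 176 176 176 174 174 174 176]
 [176 175 175 173 174 176 173 168 166 164 163 158 162 168 170 168 173 174
  173 173 173 175 173 176 175 173 172]
 [174 173 178 174 175 171 174 173 174 175 173 174 173 174 174 173 172 172
  175 173 171 172 174 174 178 177 175]
 [174 173 175 175 175 174 173 174 173 175 175 174 176 174 170 173 175 174
  175 174 176 176 172 175 175 174 176]]
hole [524.67321938 107.17721285  70.        ] [525.65107736 111.58094964  70.        ] mort [508.44456681 196.30795223  70.        ]
yel [ 346.24504324 -121.52067725    6.        ] jar [ 608.54985866 -103.64373126   75.        ] wt [ 502.04903466 -268.09339537   60.        ]
```

>>> play_rows(
  dp=[
    [1.6,-1.5,0],
    [3.2,-3.1,0],
    [3.2,-3.1,0],
    [3.2,-3.1,0],
    [3.2,-3.1,0],
    [3.2,-3.1,0],
    [3.2,-3.1,0],
    [3.2,-3.1,0],
    [3.2,-3.1,0],
    [3.2,-3.1,0],
    [3.2,-3.1,0],
    [3.2,-3.1,0],
    [1.8,-1.7,0],
    [0,0,0],
    [0,0,0],
  ],
  delta_rot=[
    [0,0,0],
    [0,0,0],
    [0,0,0],
    [0,0,0],
    [0,0,0],
    [0,0,0],
    [0,0,0],
    [0,0,0],
    [0,0,0],
    [0,0,0],
    [0,0,0],
    [0,0,0],
    [0,0,0],
    [0,0,0],
    [0,0,0],
  ],
  fingers=[0,0,0,0,0,0,0,0,0,0,0,0,0,0,0],
  newtons=25,
)

```text
t: 1.98
eef_pos: [477.6, -108.6, 222.3]
tcp_rot: [0.976, 0.219, -0.0, 0.0]
wrist_force: [0.7, -0.6, -1.6]
gripper_width: 0.999
gripper_force: 0.0
```

```bash
cat >> h.py <<'E'
from scipy.spatial.transform import Rotation as Ro
def totool(target):
    o=get_obs();R=Ro.from_quat(o['tcp_rot'])
    print('t',o['t'],'p',o['eef_pos'].round(1),'zaxis',R.as_matrix()[:,2].round(4),'q',o['qpos'].round(2),'F',o['wrist_force'].round(2),'w',o['gripper_width'],o['gripper_force'])
    print('tool cm',(R.inv().apply(np.array(target)-o['eef_pos'])/10).round(2))
E
python3 - <<'E'
from h import *
totool([478,-107,116])
snap('side','side1')
E
```

```text
t 1.975 p [ 477.6 -108.6  222.3] zaxis [-9.e-04 -6.e-04 -1.e+00] q [ 0.44  0.19 -0.34  1.95  0.07  1.02 -1.07] F [ 0.7  -0.61 -1.64] w 0.9986395524513317 0.0
tool cm [ 0.11 -0.13 10.63]
```

View pics/side1.png

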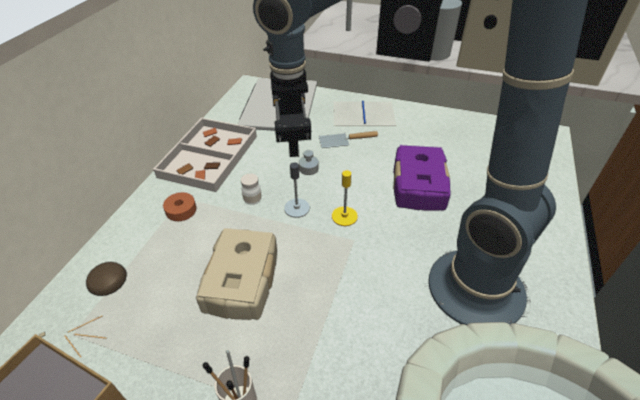

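The gripper sits right above the gauge knob at (294,171), in line with it. I'll descend and grip.

>>> play_rows(
  dp=[
    [0.1,-0.1,1.2],
    [0,0,2.4],
    [0,0,2.4],
    [0,0,2.4],
    [0,0,1.6],
    [0,0,0.6],
    [0,0,0],
    [0,0,0],
    [0,0,0],
    [0,0,0],
    [0,0,0],
    [0,0,0],
  ],
  delta_rot=[
    [0,0,0],
    [0,0,0],
    [0,0,0],
    [0,0,0],
    [0,0,0],
    [0,0,0],
    [0,0,0],
    [0,0,0],
    [0,0,0],
    [0,0,0],
    [0,0,0],
    [0,0,0],
  ],
  fingers=[0,0,0,0,0,0,0,0.6,0.9,1,1,1],
  newtons=25,
)

```text
t: 3.52
eef_pos: [478.7, -106.2, 116.6]
tcp_rot: [0.976, 0.22, 0.0, 0.0]
wrist_force: [-0.2, 0.1, -1.4]
gripper_width: 0.517
gripper_force: 0.0
```

Run:
```python
from h import *
totool([478,-107,230])
```

```text
t 3.525 p [ 478.7 -106.2  116.6] zaxis [ 2.e-04 -1.e-04 -1.e+00] q [ 0.4   0.32 -0.33  2.06  0.14  0.78 -1.14] F [-0.22  0.12 -1.41] w 0.517208415944242 0.0
tool cm [ -0.1    0.05 -11.34]
```

Still closing; give it more time.

>>> play_rows(
  dp=[
    [0,0,0],
    [0,0,0],
    [0,0,0],
    [0,0,0],
    [0,0,0],
    [0,0,0],
    [0,0,0],
  ],
  delta_rot=[
    [0,0,0],
    [0,0,0],
    [0,0,0],
    [0,0,0],
    [0,0,0],
    [0,0,0],
    [0,0,0],
  ],
  fingers=[1,1,1,1,1,1,1],
)

```text
t: 4.4
eef_pos: [478.7, -106.2, 116.5]
tcp_rot: [0.976, 0.22, -0.0, 0.0]
wrist_force: [0.9, 0.3, -2.0]
gripper_width: 0.268
gripper_force: 24.9
```

>>> play_rows(
  dp=[
    [0,0,-1],
    [0,0,-2],
    [0,0,-2.5],
    [0,0,-2.5],
    [0,0,-1.5],
    [0,0,-0.5],
    [0.7,-0.9,0],
    [1.5,-2,0],
    [2,-2.6,0],
    [2,-2.6,0],
    [2,-2.6,0],
    [2,-2.6,0],
    [1.5,-2,0],
    [1.1,-1.4,0],
    [0.7,-0.8,0],
    [0,0,0],
    [0,0,0],
  ],
  delta_rot=[
    [0,0,0],
    [0,0,0],
    [0,0,0],
    [0,0,0],
    [0,0,0],
    [0,0,0],
    [0,0,0],
    [0,0,0],
    [0,0,0],
    [0,0,0],
    [0,0,0],
    [0,0,0],
    [0,0,0],
    [0,0,0],
    [0,0,0],
    [0,0,0],
    [0,0,0],
  ],
  fingers=[1,1,1,1,1,1,1,1,1,1,1,1,1,1,1,1,1],
)

```text
t: 6.52
eef_pos: [525.6, 108.7, 216.4]
tcp_rot: [0.976, 0.219, -0.0, 0.0]
wrist_force: [0.4, 0.3, -2.4]
gripper_width: 0.267
gripper_force: 24.9
```

Run:
```python
from h import *
totool([525.5,110,216])
d=snap('side','side2'); 
cv2.imwrite('pics/c2.png',cv2.resize(cv2.imread('pics/side2.png')[100:320,150:350],None,fx=2.7,fy=2.7,interpolation=2))
o=get_obs();p=o['eef_pos']
for z in(0,6,135): print(z,proj(d,[p[0],p[1],p[2]-116+z]))
print('hole',proj(d,[525.5,110,70]))
```

```text
t 6.525 p [525.6 108.7 216.4] zaxis [-4.e-04 -8.e-04 -1.e+00] q [ 0.1   0.29 -0.46  1.85  0.15  1.04 -1.55] F [ 0.41  0.3  -2.39] w 0.26695919887609243 24.92609374690801
tool cm [ 0.05 -0.12  0.04]
0 [241.78717449 238.42294858]
6 [241.42507116 236.67961995]
135 [232.78428469 195.07897925]
hole [243.36100843 247.50541238]
```

View pics/c2.png

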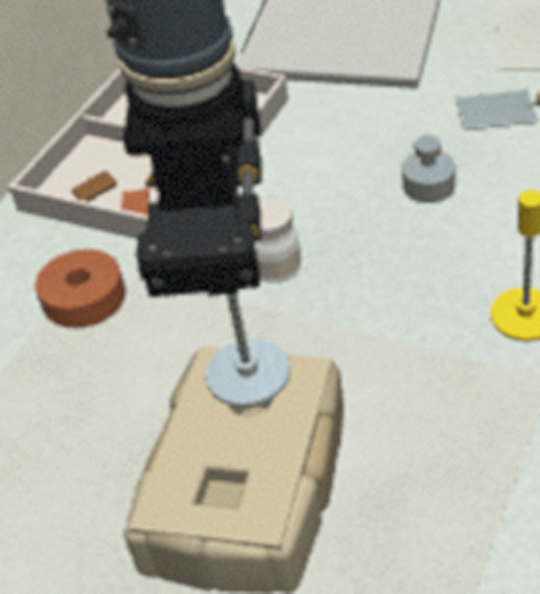

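The gauge hangs upright over the round socket: disc centre at about (242,238) in the full picture, where it should be, and the mortise is clear. Lowering.

>>> play_rows(
  dp=[
    [0,-0.1,1],
    [0,0,1.2],
    [0,0,0.6],
    [0,0,0.5],
    [0,0,0.5],
    [0,0,0.5],
    [0,0,0.5],
    [0,0,0.4],
    [0,0,0.1],
    [0,0,0],
    [0,0,0],
  ],
  delta_rot=[
    [0,0,0],
    [0,0,0],
    [0,0,0],
    [0,0,0],
    [0,0,0],
    [0,0,0],
    [0,0,0],
    [0,0,0],
    [0,0,0],
    [0,0,0],
    [0,0,0],
  ],
  fingers=[1,1,1,1,1,1,1,1,1,1,1],
)

```text
t: 7.95
eef_pos: [525.4, 111.2, 163.5]
tcp_rot: [0.976, 0.22, 0.0, -0.0]
wrist_force: [0.0, -0.2, -0.4]
gripper_width: 0.274
gripper_force: 24.9
```

>>> play_rows(
  dp=[
    [0,0,0.2],
    [0,0,0.2],
    [0,0,0.2],
    [0,0,0],
    [0,0,0],
  ],
  delta_rot=[
    [0,0,0],
    [0,0,0],
    [0,0,0],
    [0,0,0],
    [0,0,0],
  ],
  fingers=[1,1,1,1,1],
)

```text
t: 8.57
eef_pos: [525.3, 110.8, 157.4]
tcp_rot: [0.976, 0.22, 0.0, -0.0]
wrist_force: [-0.3, -0.1, -0.6]
gripper_width: 0.267
gripper_force: 24.9
```

>>> play_rows(
  dp=[
    [0,0,0.2],
    [0,0,0.2],
    [0,0,0.2],
    [0,0,0],
    [0,0,0],
  ],
  delta_rot=[
    [0,0,0],
    [0,0,0],
    [0,0,0],
    [0,0,0],
    [0,0,0],
  ],
  fingers=[1,1,1,1,1],
)

```text
t: 9.2
eef_pos: [525.4, 110.8, 151.7]
tcp_rot: [0.976, 0.22, 0.0, 0.0]
wrist_force: [-0.6, 0.0, 1.8]
gripper_width: 0.265
gripper_force: 24.9
```

>>> play_rows(
  dp=[
    [0,0,0.1],
    [0,0,0.1],
    [0,0,0],
    [0,0,0],
  ],
  delta_rot=[
    [0,0,0],
    [0,0,0],
    [0,0,0],
    [0,0,0],
  ],
  fingers=[1,1,1,1],
)

```text
t: 9.7
eef_pos: [526.4, 111.1, 151.5]
tcp_rot: [0.976, 0.22, 0.001, 0.0]
wrist_force: [-2.0, 0.9, 11.8]
gripper_width: 0.269
gripper_force: 25.0
```

The rod has bottomed (force up 14 N with no travel). I'll ease off, release and back away upward.

>>> play_rows(
  dp=[
    [0,0,-0.1],
    [0,0,-0.06],
    [0,0,0],
    [0,0,0],
    [0,0,0],
    [0,0,0],
    [0,0,0],
    [0,0,0],
    [0,0,0],
    [0,0,0],
  ],
  delta_rot=[
    [0,0,0],
    [0,0,0],
    [0,0,0],
    [0,0,0],
    [0,0,0],
    [0,0,0],
    [0,0,0],
    [0,0,0],
    [0,0,0],
    [0,0,0],
  ],
  fingers=[1,1,1,0.6,0.5,0.4,0.3,0.2,0.1,0],
)

```text
t: 10.95
eef_pos: [525.3, 110.7, 151.2]
tcp_rot: [0.976, 0.22, 0.0, 0.0]
wrist_force: [-0.4, 0.2, 1.1]
gripper_width: 0.93
gripper_force: 0.0
```

Run:
```python
from h import *
totool([526,111,250])
```

```text
t 10.95 p [525.3 110.7 151.2] zaxis [ 1.e-04 -0.e+00 -1.e+00] q [ 0.07  0.36 -0.45  1.92  0.19  0.91 -1.6 ] F [-0.42  0.16  1.12] w 0.9302482763382698 0.0
tool cm [ 0.08  0.   -9.88]
```

>>> play_rows(
  dp=[
    [0,0,-0.5],
    [0,0,-1.5],
    [0,0,-2.5],
    [0,0,-2.5],
    [0,0,-2],
    [0,0,-1],
    [-2,2,0],
    [-4,4,0],
    [-4,4,0],
    [-4,4,0],
    [-2,2,0],
    [0,0,0],
    [0,0,0],
  ],
  delta_rot=[
    [0,0,0],
    [0,0,0],
    [0,0,0],
    [0,0,0],
    [0,0,0],
    [0,0,0],
    [0,0,0],
    [0,0,0],
    [0,0,0],
    [0,0,0],
    [0,0,0],
    [0,0,0],
    [0,0,0],
  ],
  fingers=[0,0,0,0,0,0,0,0,0,0,0,0,0],
)

```text
t: 12.58
eef_pos: [449.6, -101.2, 251.3]
tcp_rot: [0.975, 0.22, 0.0, -0.0]
wrist_force: [0.5, -0.4, 0.2]
gripper_width: 0.998
gripper_force: 0.0
```

Run:
```python
from h import *
totool([526,111,250])
d=snap('side','side3'); snap('top','top3')
a=cv2.resize(cv2.imread('pics/side3.png')[140:320,180:310],None,fx=3,fy=3,interpolation=2)
b=cv2.resize(cv2.imread('pics/top3.png')[90:210,170:290],None,fx=3,fy=3,interpolation=2)
c=np.zeros((540,750,3),np.uint8);c[:540,:390]=a;c[:360,390:]=b
cv2.imwrite('pics/c3.png',c)
for z in (35,70,76,170,190): print(z,proj(d,[525.5,110.5,z]))
```

```text
t 12.575 p [ 449.6 -101.2  251.3] zaxis [ 4.e-04  6.e-04 -1.e+00] q [ 0.44  0.11 -0.34  1.97  0.04  1.07 -1.04] F [ 0.55 -0.44  0.16] w 0.9980159954410388 0.0
tool cm [ 16.02 -15.88   0.15]
35 [245.23876308 257.11369276]
70 [243.26574428 247.66681951]
76 [242.91750713 245.99944962]
170 [237.03952595 217.85549925]
190 [235.67680732 211.33076155]
```

View pics/c3.png

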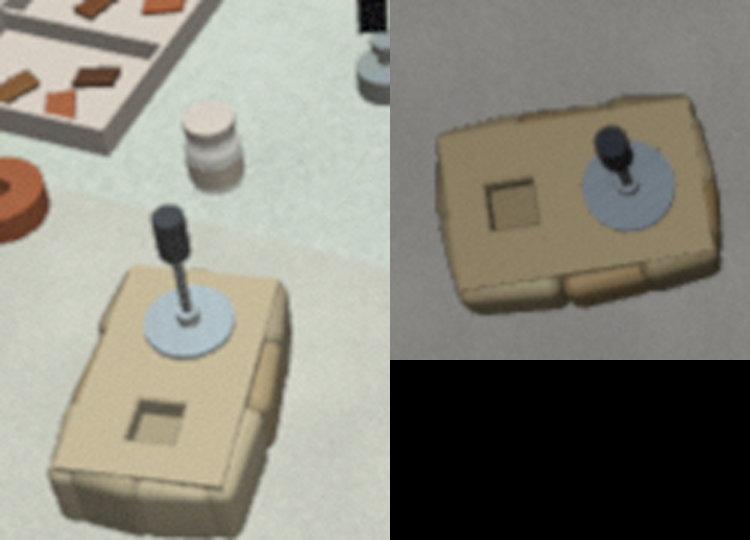

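The gauge stands upright in the round socket with the disc flat on the stone (side picture: disc at (243,247), knob top at (236,210), both as predicted). The gripper is well clear.

```bash
python3 -c "
from plant import *
print(sign_off())"
```

```text
the job is handed in; nothing more can be done
None
```

The depth gauge is standing upright in the pale stone's round socket, rod bottomed and collar resting on the stone (reading about 34–35 mm, estimated from arm height). It is released, and the job was handed in at about 12.7 s.

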